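# Sort the pulled capacitors into their holders by size

### The arm

A 7-joint arm with a two-finger parallel gripper is mounted at the origin on the work surface. World frame = base frame: x ahead of the robot, y to its left, z up, the work surface at z = 0. Lengths are in m, angles in rad, forces in N, time in s.
With the tool pointing down it reaches from about 0.4 to 0.85 m from the base axis. Payload 4.5 kg.
Tool frame: the origin (TCP) lies at the very end of the fingers, on their centre line; the grasp point (between the pads) lies 19 mm behind it; z points along the fingers, y is the line along which they close (so a half turn about z gives the same grasp; the last joint's range is limited). The gripper opens to 88 mm and grips with 3 to 60 N. Pads are 18 mm wide; open, the fingers measure 123 mm over their backs; the gripper's body (75 mm by 187 mm) begins 45 mm behind the grasp point.
Start: joints at [1.368, 0.689, -0.195, 1.565, 0.157, 0.902, -0.215], TCP at [0.147, -0.608, 0.239] pointing down, gripper open.
Joint ranges: [-3.01, 3.01], [-0.46, 2.08], [-1.47, 1.51], [0.13, 2.56], [-1, 4.14], [0.04, 2.09], [-2.66, 2.66]. Speed limits (rad/s): [2.57, 2.57, 3.14, 3.14, 3.14, 3.14, 3.14].

### API

Orientations are given as a unit quaternion [w, x, y, z].
In Python, from cell import state, camera, camera_info, close_job gives the robot as it stands.
- The arm moves only by the tool jog_arm, never from a script. Its arguments are lists of equal length, an entry for each row: "offset": the shift along the world's x, y, z in mm, a list of three; "dr": the turn, a rotation vector about the world's x, y, z in units of 10 degrees (1.0 is 10 degrees), a list of three. In form: {"offset": [[tx, ty, tz], ...], "dr": [[rx, ry, rz], ...]}. A call has 1 to 8 rows; each row shifts and turns the commanded pose from where the row before left it; what a row does not reach is not made up. A row lasts 1/8 s, in which the tool goes at most 62.5 mm and 10.7 degrees, less where a joint would pass 70% of its speed; a pose out of reach is approached as far as the arm can. A call with a gripper value outside its range is refused whole. "claw" is the finger opening in mm, from 0 to 88.1, set as the call begins (left out, the last holds). The fingers move at their own pace and stop on an object; "newtons" is the grip in N (left out, the last holds). Time passes only in rows, so rows that do not move let the fingers close. It gives the time, the measured TCP pose, the force, the opening and the grip force at its end, in the units of the state.
- state(): the state, without advancing time (a new reading comes with each control period).
- camera(name): name is "side" or "top"; returns the picture (384x512x3 uint8, red, green, blue); there is no depth.
- camera_info(name): a dict with "mtx" (3x3 intrinsics, pixels), "R" (3x3) and "t" (3): a world point X has camera coordinates R X + t. Camera axes: x right, y down, z forward; pixel columns grow to the right and rows downward; lengths in m; the calibration is good to about 2 mm. A picture is of the moment at which its call begins. camera_info takes no time and is no camera call.
- close_job(): hands the job in; it is judged then, once.
The state is a dict: "clock": time; "joint_positions": joint angles; "joint_velocities": joint speeds; "joint_torque": joint torques, N m; "tcp_pos": TCP position; "eef_rot": TCP orientation; "force": force on the tool from outside, world axes, zero at the start; "ft_torque": the same for the moment, N m; "opening": opening from 0.0 (shut) to 1.0 (fully open); "grasp_force": force on a finger pad.
Only numpy, scipy, OpenCV 4.12 (cv2) and the standard library are available. Lean on these libraries where they do the work, as an engineer would, in place of code of your own. Each camera call takes 0.05 s, during which the arm holds its last target. There are 200 camera calls.

### The job

Four black can capacitors of different widths have been pulled from a power supply and stand about the repair bench among other parts. Stand each one upright in the round grey holder of its own size, the narrowest can in the narrowest holder and so on up to the widest in the widest. Set them down gently, without dropping them, and leave the transformer and the ring choke where they are.

Things in the scene. Friction and masses are not known exactly. Their poses are not given: they have to be found in the camera images.
- can_a_mid (a point): The narrowest of the four can capacitors: a loose upright cylinder with a black sleeve, a bright aluminium top and two small brass studs (4 mm high) on it, 25 mm in diameter and 60 mm high without the studs. The point is at its centre, half-way up (30 mm above its underside); z up along its axis. Stands on the bench at the start; under 0.4 kg.
- can_b_mid (a point): The second narrowest of the four can capacitors: a loose upright cylinder with a black sleeve, a bright aluminium top and two small brass studs (4 mm high) on it, 35 mm in diameter and 68 mm high without the studs. The point is at its centre, half-way up (34 mm above its underside); z up along its axis. Stands on the bench at the start; under 0.4 kg.
- can_c_mid (a point): The second widest of the four can capacitors: a loose upright cylinder with a black sleeve, a bright aluminium top and two small brass studs (4 mm high) on it, 45 mm in diameter and 76 mm high without the studs. The point is at its centre, half-way up (38 mm above its underside); z up along its axis. Stands on the bench at the start; under 0.4 kg.
- can_d_mid (a point): The widest of the four can capacitors: a loose upright cylinder with a black sleeve, a bright aluminium top and two small brass studs (4 mm high) on it, 55 mm in diameter and 84 mm high without the studs. The point is at its centre, half-way up (42 mm above its underside); z up along its axis. Stands on the bench at the start; under 0.4 kg.
- holder_a: The narrowest of the four holders: a fixed shallow grey plastic round cup, open at the top, with two flat screw ears; inside diameter 41 mm, wall 4 mm, rim 12 mm above the bench, inner floor 4 mm above the bench. Origin at the centre of its underside on the bench, z up. The 25 mm can belongs here, with 8 mm to spare all round; hold it at half height or above to keep the fingers clear of the rim.
- holder_b: The second narrowest of the four holders: a fixed shallow grey plastic round cup, open at the top, with two flat screw ears; inside diameter 51 mm, wall 4 mm, rim 12 mm above the bench, inner floor 4 mm above the bench. Origin at the centre of its underside on the bench, z up. The 35 mm can belongs here, with 8 mm to spare all round; hold it at half height or above to keep the fingers clear of the rim.
- holder_c: The second widest of the four holders: a fixed shallow grey plastic round cup, open at the top, with two flat screw ears; inside diameter 61 mm, wall 4 mm, rim 12 mm above the bench, inner floor 4 mm above the bench. Origin at the centre of its underside on the bench, z up. The 45 mm can belongs here, with 8 mm to spare all round; hold it at half height or above to keep the fingers clear of the rim.
- holder_d: The widest of the four holders: a fixed shallow grey plastic round cup, open at the top, with two flat screw ears; inside diameter 71 mm, wall 4 mm, rim 12 mm above the bench, inner floor 4 mm above the bench. Origin at the centre of its underside on the bench, z up. The 55 mm can belongs here, with 8 mm to spare all round; hold it at half height or above to keep the fingers clear of the rim.
- transformer: A bystander: loose steel transformer block with a copper coil, 48 x 46 mm, 40 mm high, among the cans; origin at the centre of its underside, z up. To be left alone.
- choke: A bystander: loose copper-wound ring choke, 52 mm across with a 26 mm hole, 20 mm high, lying flat among the cans; origin at the centre of its underside, z up. To be left alone.

How it is judged:
At the end, for the whole second after the job is handed in: Each of the four cans stands upright (within 0.1 rad) on the inner floor of its own holder (underside within 3 mm of the floor, axis within 11 mm of the holder's centre), released and at rest (horizontal distance between can_a_mid and holder_a below 0.011 m and z of can_a_mid in the frame of holder_a below 0.037 m and angle between each of can_a_mid, can_b_mid, can_c_mid, can_d_mid's own z axis and vertical below 0.1 rad and linear speed of each of can_a, can_b, can_c, can_d below 0.03 m/s and contact force between each of can_a, can_b, can_c, can_d and the fingers below 0.05 N and horizontal distance between can_b_mid and holder_b below 0.011 m and z of can_b_mid in the frame of holder_b below 0.041 m and horizontal distance between can_c_mid and holder_c below 0.011 m and z of can_c_mid in the frame of holder_c below 0.045 m and horizontal distance between can_d_mid and holder_d below 0.011 m and z of can_d_mid in the frame of holder_d below 0.049 m); the robot touches nothing.
It fails at once if a can was dropped (moving faster than 0.8 m/s with no finger on it, a free fall of over 30 mm) ((linear speed of can_a above 0.8 m/s and contact force between can_a and the fingers below 0.01 N) or (linear speed of can_b above 0.8 m/s and contact force between can_b and the fingers below 0.01 N) or (linear speed of can_c above 0.8 m/s and contact force between can_c and the fingers below 0.01 N) or (linear speed of can_d above 0.8 m/s and contact force between can_d and the fingers below 0.01 N)).
It fails at once if the transformer was moved more than 20 mm (distance of transformer from where it was at the start of the episode above 0.02 m).
It fails at once if the choke was moved more than 20 mm (distance of choke from where it was at the start of the episode above 0.02 m).
It also fails if it takes over 106 s, if anything falls off the work surface, if the arm or the gripper's body presses on something with over 40 N, if the wrist force passes 120 N, or if a joint passes its speed limit or range.

## Working session

There is one attempt and no reset: what is moved stays moved. The work goes in short steps, Python scripts to look and compute and a tool call to move; the robot and the scene stay as the last step left them, time stands still between calls to the robot, and variables do not carry over. Pictures are saved under pics/ and viewed, at most 14 in all, crops included, and the job is handed in when it is done.

Besides the shell and the picture viewer there is one more tool, called after "Call:" as name(argument=value, ...), one argument or row to a line, values as JSON. jog_arm: Moves the arm, as the interface text tells. Its arguments: {"type":"object","properties":{"offset":{"type":"array"},"dr":{"type":"array"},"claw":{"type":"number"},"newtons":{"type":"number"}},"required":["offset","dr"]}

```bash
mkdir -p pics
python3 - <<'E'
from cell import *
import cv2,numpy as np
for n in("top","side"):
    im=camera(n);cv2.imwrite(f"pics/{n}0.png",cv2.resize(im[:,:,::-1],(800,600),interpolation=cv2.INTER_CUBIC))
    np.save(f"{n}0.npy",im)
    i=camera_info(n);print(n,i["mtx"],i["R"],i["t"])
s=state();print(s["tcp_pos"],s["eef_rot"],s["opening"],s["clock"])
E
```

```text
top [[425.2674021    0.         259.90005914]
 [  0.         425.2674021  192.37041961]
 [  0.           0.           1.        ]] [[-0.02498304 -0.99968026  0.00390164]
 [-0.99564387  0.02453109 -0.08995279]
 [ 0.08982831 -0.00613194 -0.99593839]] [0.00320215 0.54918601 1.04453652]
side [[384.15859406   0.         256.24328945]
 [  0.         384.15859406 191.19244685]
 [  0.           0.           1.        ]] [[-0.93160793 -0.36304291 -0.01750735]
 [-0.24937994  0.67349321 -0.69585669]
 [ 0.26441692 -0.64389963 -0.71796724]] [0.4876825  0.16107036 0.72242479]
[ 0.14643342 -0.60703532  0.23799773] [-7.97500618e-04  9.92996204e-01  1.18143443e-01 -1.70457117e-04] 1.0006050783593734 0.1
```

View pics/top0.png

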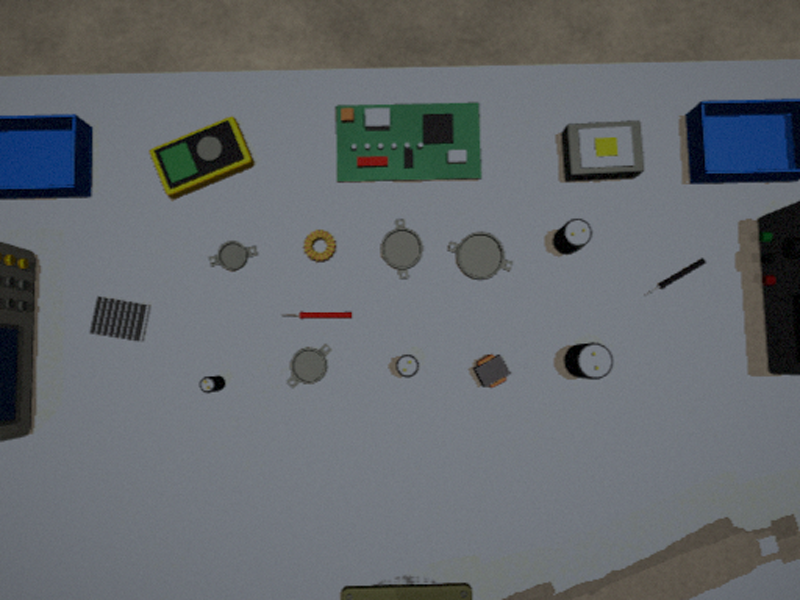

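View pics/side0.png

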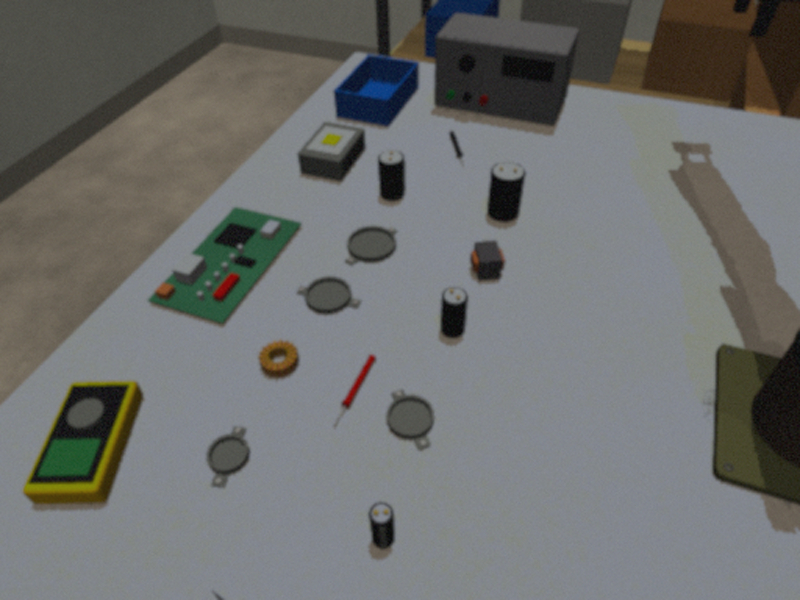

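The top view (800x600) shows holders A (233,256), B (309,366), C (402,249) and D (480,256). The can tops are A (207,384), B (406,365), C (578,236) and D (596,360). The choke is at (320,246) and the transformer at (491,371). I'll enlarge these to refine the positions.

```bash
cat > h.py <<'E'
import numpy as np,cv2
from cell import *
def px2w(n,u,v,z):
    i=camera_info(n);M,R,t=map(np.array,(i["mtx"],i["R"],i["t"]))
    d=R.T@np.linalg.inv(M)@np.array([u,v,1]);c=-R.T@t
    return (c+d*(z-c[2])/d[2])[:2]
def mosaic(im,pts,fn,h=20,k=10):
    o=[]
    for u,v in pts:
        c=im[int(v)-h:int(v)+h,int(u)-h:int(u)+h,::-1]
        c=cv2.resize(cv2.convertScaleAbs(c,alpha=1.5),(200,200),interpolation=cv2.INTER_CUBIC)
        for g in range(0,200,50):c[g,::4]=(0,255,0);c[::4,g]=(0,255,0)
        o.append(c);print((int(u)-h,int(v)-h))
    n=len(o)//2
    cv2.imwrite(fn,np.vstack([np.hstack(o[:n]),np.hstack(o[n:])]))
E
python3 - <<'E'
from h import *
im=np.load("top0.npy")
P=np.array([(207,384),(406,365),(578,236),(592,360),(233,256),(309,366),(402,249),(480,256)])*.64
mosaic(im,P,"pics/m0.png")
E
```

```text
(112, 225)
(239, 213)
(349, 131)
(358, 210)
(129, 143)
(177, 214)
(237, 139)
(287, 143)
```

View pics/m0.png

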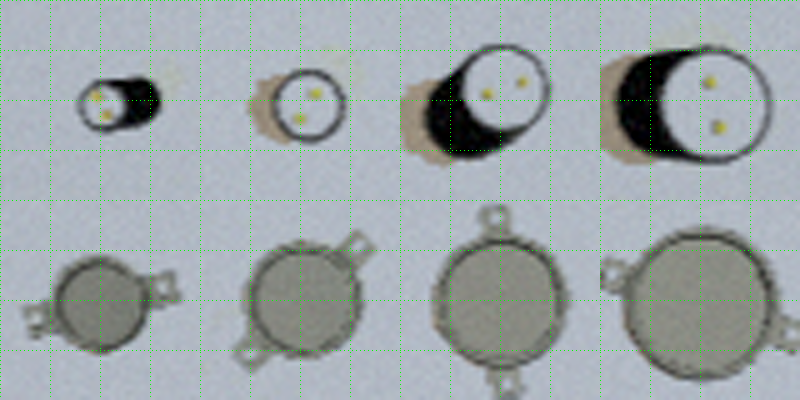

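The crops show the can-top rings centred at local (103,106), (109,106), (105,89), (115,104). The holder rims are centred at (101,105), (105,99), (100,101), (100,104).

Run:
```python
from h import *
O=[(112,225),(239,213),(349,131),(358,210),(129,143),(177,214),(237,139),(287,143)]
L=[(103,106),(109,106),(105,89),(115,104),(101,105),(105,99),(100,101),(100,104)]
Z=[.06,.068,.076,.084]+[.012]*4
for n,o,l,z in zip(["a","b","c","d","ha","hb","hc","hd"],O,L,Z):
    u,v=np.array(o)+(np.array(l)+.5)/5-.5
    print(n,(px2w("top",u,v,z)*1000).round(1))
for n,p,z in [("choke",(320,246),.02),("trafo",(491,371),.04),("obst grey box",(600,150),.05)]:
    print(n,(px2w("top",p[0]*.64,p[1]*.64,z)*1000).round(1))
#side check
for n,p,z in [("a",(381,511),.06),("b",(454,296),.068),("c",(391,158),.076),("d",(507,171),.084)]:
    print(n,(px2w("side",p[0]*.64,p[1]*.64,z)*1000).round(1))
from scipy.spatial.transform import Rotation as R
q=state()["eef_rot"];print(R.from_quat([*q[1:],q[0]]).as_matrix().round(3))
```

```text
a [424.7 299.5]
b [445.7  -8.9]
c [ 644.7 -278. ]
d [ 446.7 -292.3]
ha [631.1 271.7]
hb [450.3 149.1]
hc [636.8  -4.2]
hd [ 621.8 -131.9]
choke [642.1 127.4]
trafo [ 433.3 -141. ]
obst grey box [ 781.8 -327.6]
a [427.5 296.8]
b [448.9  -8.1]
c [ 646.3 -275. ]
d [ 450.8 -291.7]
[[ 0.972  0.235 -0.001]
 [ 0.235 -0.972  0.002]
 [-0.    -0.002 -1.   ]]
```

Call:
jog_arm(
  offset=[
    [37.5, 39.5, 0],
    [37.5, 39.5, 0],
    [37.5, 39.5, 0],
    [37.5, 39.5, 0],
    [37.5, 39.5, 0],
    [37.5, 39.5, 0],
    [37.5, 39, 0],
    [37.5, 39, 0],
  ],
  dr=[
    [0, 0, 0],
    [0, 0, 0],
    [0, 0, 0],
    [0, 0, 0],
    [0, 0, 0],
    [0, 0, 0],
    [0, 0, 0],
    [0, 0, 0],
  ],
  claw=88,
)

```text
clock: 1.1
tcp_pos: [0.4475, -0.2911, 0.2385]
eef_rot: [-0.0, 0.993, 0.118, -0.0]
force: [-0.2, -0.6, 0.4]
opening: 0.999
grasp_force: 0.0
```

Call:
jog_arm(
  offset=[
    [0, -1, -40],
    [0, 0, -40],
    [0, 0, -40],
    [0, 0, -30],
    [0, 0, -25],
    [0, 0, -22],
    [0, 0, 0],
    [0, 0, 0],
  ],
  dr=[
    [0, 0, 0],
    [0, 0, 0],
    [0, 0, 0],
    [0, 0, 0],
    [0, 0, 0],
    [0, 0, 0],
    [0, 0, 0],
    [0, 0, 0],
  ],
)

```text
clock: 2.1
tcp_pos: [0.4469, -0.2937, 0.0422]
eef_rot: [0.0, 0.993, 0.118, 0.0]
force: [0.3, -0.4, -0.1]
opening: 0.998
grasp_force: 0.0
```

Call:
jog_arm(
  offset=[
    [0, 0, 0],
    [0, 0, 0],
    [0, 0, 0],
    [0, 0, 0],
    [0, 0, 0],
    [0, 0, 0],
    [0, 0, 0],
    [0, 0, 0],
  ],
  dr=[
    [0, 0, 0],
    [0, 0, 0],
    [0, 0, 0],
    [0, 0, 0],
    [0, 0, 0],
    [0, 0, 0],
    [0, 0, 0],
    [0, 0, 0],
  ],
  claw=40,
  newtons=20,
)

```text
clock: 3.1
tcp_pos: [0.4467, -0.2936, 0.042]
eef_rot: [0.0, 0.993, 0.118, 0.0]
force: [0.5, 0.9, 5.7]
opening: 0.619
grasp_force: 20.0
```

Call:
jog_arm(
  offset=[
    [0, 0, 15],
    [0, 0, 25],
    [0, 0, 25],
    [0, 0, 25],
    [0, 0, 0],
    [35, 32, 0],
    [35, 32, 0],
    [35, 32, 0],
  ],
  dr=[
    [0, 0, 0],
    [0, 0, 0],
    [0, 0, 0],
    [0, 0, 0],
    [0, 0, 0],
    [0, 0, 0],
    [0, 0, 0],
    [0, 0, 0],
  ],
)

```text
clock: 4.1
tcp_pos: [0.5517, -0.1964, 0.1304]
eef_rot: [-0.0, 0.993, 0.118, -0.001]
force: [0.2, -0.6, -2.5]
opening: 0.619
grasp_force: 20.0
```

Call:
jog_arm(
  offset=[
    [35, 33, 0],
    [35, 33, 0],
    [0, 0, 0],
    [0, 0, -25],
    [0, 0, -25],
    [0, 0, -15],
    [0, 0, 0],
    [0, 0, 0],
  ],
  dr=[
    [0, 0, 0],
    [0, 0, 0],
    [0, 0, 0],
    [0, 0, 0],
    [0, 0, 0],
    [0, 0, 0],
    [0, 0, 0],
    [0, 0, 0],
  ],
)

```text
clock: 5.1
tcp_pos: [0.6221, -0.1319, 0.0673]
eef_rot: [0.0, 0.993, 0.118, 0.001]
force: [-0.5, 0.2, -2.5]
opening: 0.617
grasp_force: 20.0
```

Call:
jog_arm(
  offset=[
    [0, 0, -10],
    [0, 0, -6],
    [0, 0, -3],
    [0, 0, -1],
    [0, 0, -1],
    [0, 0, 0],
    [0, 0, 0],
  ],
  dr=[
    [0, 0, 0],
    [0, 0, 0],
    [0, 0, 0],
    [0, 0, 0],
    [0, 0, 0],
    [0, 0, 0],
    [0, 0, 0],
  ],
)

```text
clock: 5.98
tcp_pos: [0.6218, -0.1316, 0.0461]
eef_rot: [0.0, 0.993, 0.118, 0.0]
force: [-1.1, 0.0, 0.2]
opening: 0.62
grasp_force: 20.0
```

Call:
jog_arm(
  offset=[
    [0, 0, 0],
    [0, 0, 0],
    [0, 0, 0],
    [0, 0, 0],
    [0, 0, 30],
    [0, 0, 30],
    [0, 0, 30],
    [0, 0, 0],
  ],
  dr=[
    [0, 0, 0],
    [0, 0, 0],
    [0, 0, 0],
    [0, 0, 0],
    [0, 0, 0],
    [0, 0, 0],
    [0, 0, 0],
    [0, 0, 0],
  ],
  claw=80,
)

```text
clock: 6.98
tcp_pos: [0.6234, -0.132, 0.1381]
eef_rot: [0.001, 0.993, 0.118, 0.003]
force: [-0.9, 0.3, -0.5]
opening: 0.904
grasp_force: 0.0
```

Run:
```python
from h import *
cv2.imwrite("pics/s1.png",cv2.resize(camera("side")[60:220,150:400,::-1],(800,512),interpolation=cv2.INTER_CUBIC))
```

```text
(no output)
```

View pics/s1.png

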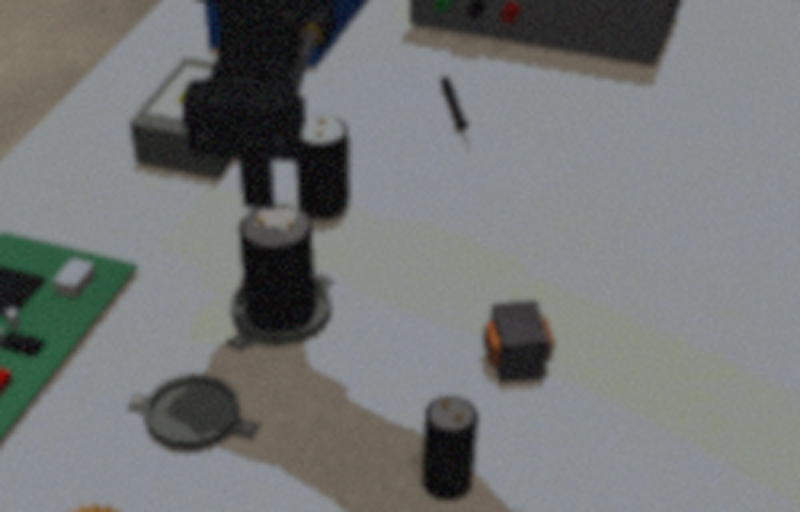

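The crop shows can D upright inside holder D: its base is at (278,320) and the cup is centred at about (280,310). C is next.

Call:
jog_arm(
  offset=[
    [6, -36, 0],
    [6, -36, 0],
    [6, -36, 0],
    [5, -37, 0],
    [0, 0, -30],
    [0, 0, -30],
    [0, 0, -25],
    [0, 0, 0],
  ],
  dr=[
    [0, 0, 0],
    [0, 0, 0],
    [0, 0, 0],
    [0, 0, 0],
    [0, 0, 0],
    [0, 0, 0],
    [0, 0, 0],
    [0, 0, 0],
  ],
  claw=88,
)

```text
clock: 8.02
tcp_pos: [0.6419, -0.2754, 0.0469]
eef_rot: [-0.002, 0.993, 0.118, -0.003]
force: [-0.0, -0.3, -0.1]
opening: 0.998
grasp_force: 0.0
```

Call:
jog_arm(
  offset=[
    [0, 0, -8],
    [0, 0, -8],
    [0, 0, -1],
    [0, 0, 0],
  ],
  dr=[
    [0, 0, 0],
    [0, 0, 0],
    [0, 0, 0],
    [0, 0, 0],
  ],
)

```text
clock: 8.52
tcp_pos: [0.6448, -0.2766, 0.034]
eef_rot: [0.0, 0.993, 0.118, 0.0]
force: [0.5, 0.2, -0.3]
opening: 0.994
grasp_force: 0.0
```

Call:
jog_arm(
  offset=[
    [0, 0, 0],
    [0, 0, 0],
    [0, 0, 0],
    [0, 0, 0],
    [0, 0, 0],
    [0, 0, 0],
    [0, 0, 0],
    [0, 0, 0],
  ],
  dr=[
    [0, 0, 0],
    [0, 0, 0],
    [0, 0, 0],
    [0, 0, 0],
    [0, 0, 0],
    [0, 0, 0],
    [0, 0, 0],
    [0, 0, 0],
  ],
  claw=30,
)

```text
clock: 9.52
tcp_pos: [0.6447, -0.2768, 0.0338]
eef_rot: [0.0, 0.993, 0.118, 0.0]
force: [0.5, -0.6, -1.2]
opening: 0.502
grasp_force: 20.0
```

Call:
jog_arm(
  offset=[
    [0, 0, 15],
    [0, 0, 30],
    [0, 0, 30],
    [0, 0, 30],
    [0, 0, 25],
    [0, 0, 0],
    [-1, 34, 0],
    [-1, 34, 0],
  ],
  dr=[
    [0, 0, 0],
    [0, 0, 0],
    [0, 0, 0],
    [0, 0, 0],
    [0, 0, 0],
    [0, 0, 0],
    [0, 0, 0],
    [0, 0, 0],
  ],
)

```text
clock: 10.52
tcp_pos: [0.6415, -0.2077, 0.1624]
eef_rot: [-0.001, 0.993, 0.118, -0.001]
force: [-0.3, 0.9, -1.3]
opening: 0.507
grasp_force: 20.0
```

Call:
jog_arm(
  offset=[
    [-1, 35, 0],
    [-1, 34, 0],
    [-1, 34, 0],
    [-1, 34, 0],
    [-1, 34, 0],
    [-1, 34, 0],
    [0, 0, 0],
    [0, 0, -30],
  ],
  dr=[
    [0, 0, 0],
    [0, 0, 0],
    [0, 0, 0],
    [0, 0, 0],
    [0, 0, 0],
    [0, 0, 0],
    [0, 0, 0],
    [0, 0, 0],
  ],
)

```text
clock: 11.52
tcp_pos: [0.6381, -0.0041, 0.1347]
eef_rot: [0.001, 0.993, 0.118, 0.002]
force: [-0.6, -0.6, -1.6]
opening: 0.508
grasp_force: 20.0
```

Call:
jog_arm(
  offset=[
    [0, 0, -30],
    [0, 0, -25],
    [0, 0, -20],
    [0, 0, 0],
    [0, 0, 0],
  ],
  dr=[
    [0, 0, 0],
    [0, 0, 0],
    [0, 0, 0],
    [0, 0, 0],
    [0, 0, 0],
  ],
)

```text
clock: 12.15
tcp_pos: [0.6373, -0.0039, 0.0594]
eef_rot: [0.0, 0.993, 0.118, 0.001]
force: [0.4, 0.2, -1.9]
opening: 0.51
grasp_force: 20.0
```

Call:
jog_arm(
  offset=[
    [0, 0, -10],
    [0, 0, -6],
    [0, 0, -3],
    [0, 0, -1],
    [0, 0, -1],
    [0, 0, 0],
    [0, 0, 0],
  ],
  dr=[
    [0, 0, 0],
    [0, 0, 0],
    [0, 0, 0],
    [0, 0, 0],
    [0, 0, 0],
    [0, 0, 0],
    [0, 0, 0],
  ],
)

```text
clock: 13.02
tcp_pos: [0.6367, -0.0036, 0.0378]
eef_rot: [0.0, 0.993, 0.118, 0.0]
force: [0.2, 0.6, -1.6]
opening: 0.503
grasp_force: 20.0
```

Call:
jog_arm(
  offset=[
    [0, 0, -0.5],
    [0, 0, -0.5],
    [0, 0, 0],
  ],
  dr=[
    [0, 0, 0],
    [0, 0, 0],
    [0, 0, 0],
  ],
)

```text
clock: 13.4
tcp_pos: [0.6368, -0.0036, 0.0377]
eef_rot: [0.0, 0.993, 0.118, 0.0]
force: [-2.7, -0.6, 6.6]
opening: 0.505
grasp_force: 20.0
```

Call:
jog_arm(
  offset=[
    [0, 0, 0],
    [0, 0, 0],
    [0, 0, 0],
    [0, 0, 0],
    [0, 0, 30],
    [0, 0, 30],
    [0, 0, 30],
    [0, 0, 0],
  ],
  dr=[
    [0, 0, 0],
    [0, 0, 0],
    [0, 0, 0],
    [0, 0, 0],
    [0, 0, 0],
    [0, 0, 0],
    [0, 0, 0],
    [0, 0, 0],
  ],
  claw=75,
)

```text
clock: 14.4
tcp_pos: [0.6385, -0.0036, 0.129]
eef_rot: [0.0, 0.993, 0.118, 0.003]
force: [-0.5, 0.5, 0.1]
opening: 0.852
grasp_force: 0.0
```

Call:
jog_arm(
  offset=[
    [-38, -1, 0],
    [-38, -1, 0],
    [-38, -1, 0],
    [-38, -1, 0],
    [-38, -1, 0],
    [0, 0, -25],
    [0, 0, -25],
    [0, 0, 0],
  ],
  dr=[
    [0, 0, 0],
    [0, 0, 0],
    [0, 0, 0],
    [0, 0, 0],
    [0, 0, 0],
    [0, 0, 0],
    [0, 0, 0],
    [0, 0, 0],
  ],
)

```text
clock: 15.4
tcp_pos: [0.4451, -0.0086, 0.0751]
eef_rot: [-0.0, 0.993, 0.118, -0.002]
force: [-0.1, 0.2, -0.5]
opening: 0.849
grasp_force: 0.0
```

Call:
jog_arm(
  offset=[
    [0, 0, -20],
    [0, 0, -20],
    [0, 0, -9],
    [0, 0, 0],
  ],
  dr=[
    [0, 0, 0],
    [0, 0, 0],
    [0, 0, 0],
    [0, 0, 0],
  ],
)

```text
clock: 15.9
tcp_pos: [0.4502, -0.0087, 0.0306]
eef_rot: [-0.0, 0.993, 0.118, -0.003]
force: [0.7, 0.6, 0.6]
opening: 0.849
grasp_force: 0.0
```

Call:
jog_arm(
  offset=[
    [0, 0, 0],
    [0, 0, 0],
    [0, 0, 0],
    [0, 0, 0],
    [0, 0, 0],
    [0, 0, 0],
    [0, 0, 0],
    [0, 0, 0],
  ],
  dr=[
    [0, 0, 0],
    [0, 0, 0],
    [0, 0, 0],
    [0, 0, 0],
    [0, 0, 0],
    [0, 0, 0],
    [0, 0, 0],
    [0, 0, 0],
  ],
  claw=20,
)

```text
clock: 16.9
tcp_pos: [0.4501, -0.0087, 0.0307]
eef_rot: [-0.0, 0.993, 0.118, -0.003]
force: [0.1, -0.2, 4.5]
opening: 0.391
grasp_force: 20.0
```

Call:
jog_arm(
  offset=[
    [0, 0, 15],
    [0, 0, 25],
    [0, 0, 20],
    [0, 0, 0],
    [1, 40, 0],
    [1, 40, 0],
    [1, 39, 0],
    [0, 39, 0],
  ],
  dr=[
    [0, 0, 0],
    [0, 0, 0],
    [0, 0, 0],
    [0, 0, 0],
    [0, 0, 0],
    [0, 0, 0],
    [0, 0, 0],
    [0, 0, 0],
  ],
)

```text
clock: 17.9
tcp_pos: [0.4526, 0.1505, 0.0899]
eef_rot: [-0.0, 0.993, 0.118, -0.004]
force: [0.4, 0.2, -0.2]
opening: 0.39
grasp_force: 20.0
```

Call:
jog_arm(
  offset=[
    [0, 0, 0],
    [0, 0, -20],
    [0, 0, -15],
    [0, 0, 0],
    [0, 0, 0],
  ],
  dr=[
    [0, 0, 0],
    [0, 0, 0],
    [0, 0, 0],
    [0, 0, 0],
    [0, 0, 0],
  ],
)

```text
clock: 18.52
tcp_pos: [0.4531, 0.1489, 0.0557]
eef_rot: [-0.0, 0.993, 0.118, -0.003]
force: [0.5, 0.6, -1.4]
opening: 0.39
grasp_force: 20.0
```

Call:
jog_arm(
  offset=[
    [0, 0, -10],
    [0, 0, -6],
    [0, 0, -3],
    [0, 0, -1],
    [0, 0, -0.5],
    [0, 0, 0],
    [0, 0, 0],
  ],
  dr=[
    [0, 0, 0],
    [0, 0, 0],
    [0, 0, 0],
    [0, 0, 0],
    [0, 0, 0],
    [0, 0, 0],
    [0, 0, 0],
  ],
)

```text
clock: 19.4
tcp_pos: [0.4531, 0.1494, 0.0352]
eef_rot: [-0.0, 0.993, 0.118, -0.003]
force: [0.0, -0.0, -1.1]
opening: 0.39
grasp_force: 20.0
```

Run:
```python
from h import *
cv2.imwrite("pics/s2.png",cv2.resize(camera("side")[60:320,150:400,::-1],(576,600),interpolation=cv2.INTER_CUBIC))
print(state()["force"])
```

```text
[ 0.01351162 -0.32040134 -1.28772908]
```

View pics/s2.png

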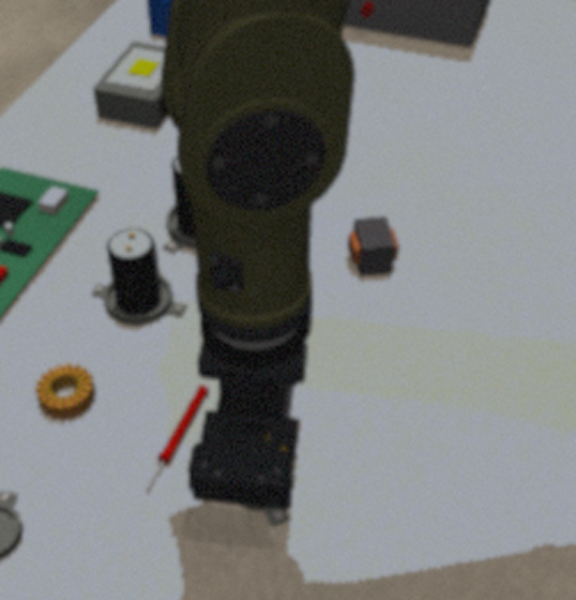

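Can C stands in holder C at (137,295). Holder B is hidden behind the wrist, near (260,510). I'll lower B a little more until it touches.

Call:
jog_arm(
  offset=[
    [0, 0, -0.5],
    [0, 0, -0.5],
    [0, 0, -0.5],
    [0, 0, 0],
  ],
  dr=[
    [0, 0, 0],
    [0, 0, 0],
    [0, 0, 0],
    [0, 0, 0],
  ],
)

```text
clock: 19.95
tcp_pos: [0.4531, 0.1494, 0.0347]
eef_rot: [-0.0, 0.993, 0.118, -0.003]
force: [-1.8, -0.0, 11.5]
opening: 0.389
grasp_force: 20.0
```

Call:
jog_arm(
  offset=[
    [0, 0, 0],
    [0, 0, 0],
    [0, 0, 0],
    [0, 0, 0],
    [0, 0, 30],
    [0, 0, 30],
    [0, 0, 20],
    [0, 0, 0],
  ],
  dr=[
    [0, 0, 0],
    [0, 0, 0],
    [0, 0, 0],
    [0, 0, 0],
    [0, 0, 0],
    [0, 0, 0],
    [0, 0, 0],
    [0, 0, 0],
  ],
  claw=65,
)

```text
clock: 20.95
tcp_pos: [0.4538, 0.1496, 0.1146]
eef_rot: [-0.001, 0.993, 0.118, -0.002]
force: [-0.1, 0.3, -0.1]
opening: 0.736
grasp_force: 0.0
```

Call:
jog_arm(
  offset=[
    [-6, 30, 0],
    [-6, 30, 0],
    [-5, 30, 0],
    [-5, 30, 0],
    [-5, 29, 0],
    [0, 0, 0],
    [0, 0, -20],
    [0, 0, 0],
  ],
  dr=[
    [0, 0, 0],
    [0, 0, 0],
    [0, 0, 0],
    [0, 0, 0],
    [0, 0, 0],
    [0, 0, 0],
    [0, 0, 0],
    [0, 0, 0],
  ],
)

```text
clock: 21.95
tcp_pos: [0.4252, 0.2961, 0.0921]
eef_rot: [0.001, 0.993, 0.118, -0.005]
force: [-0.2, 0.2, 0.0]
opening: 0.739
grasp_force: 0.0
```

Run:
```python
from h import *
im=camera("side")
cv2.imwrite("pics/s3.png",cv2.resize(im[160:384,100:360,::-1],(696,600),interpolation=cv2.INTER_CUBIC))
print(np.round(state()["joint_positions"],2))
```

```text
[-0.68  0.79 -0.03  2.    0.05  0.36 -2.08]
```

View pics/s3.png

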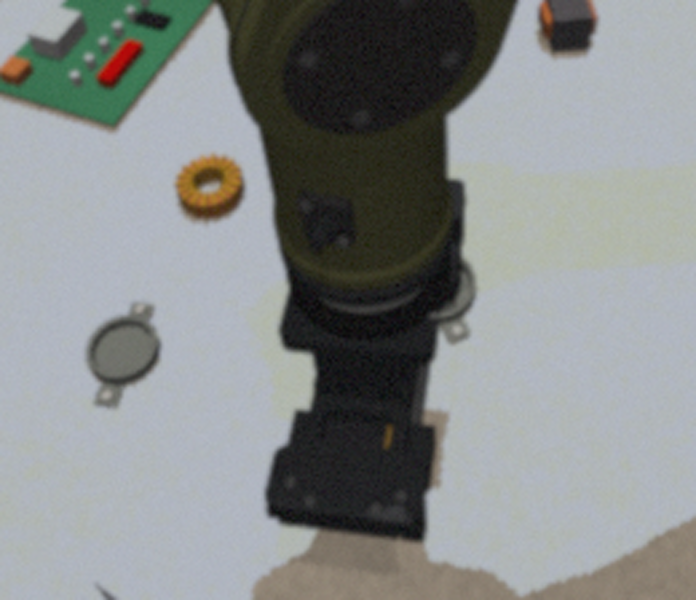

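The wrist hides both can A and holder B; only the edge of holder B's rim shows, near (455,290). I'll carry on with A and check B afterwards.

Call:
jog_arm(
  offset=[
    [0, 1, -20],
    [0, 0, -20],
    [0, 0, -20],
    [0, 0, -7],
    [0, 0, 0],
    [0, 0, 0],
  ],
  dr=[
    [0, 0, 0],
    [0, 0, 0],
    [0, 0, 0],
    [0, 0, 0],
    [0, 0, 0],
    [0, 0, 0],
  ],
)

```text
clock: 22.75
tcp_pos: [0.4265, 0.2995, 0.0273]
eef_rot: [-0.001, 0.993, 0.118, -0.003]
force: [-0.1, 0.1, 0.2]
opening: 0.736
grasp_force: 0.0
```

Call:
jog_arm(
  offset=[
    [0, 0, 0],
    [0, 0, 0],
    [0, 0, 0],
    [0, 0, 0],
    [0, 0, 0],
    [0, 0, 0],
    [0, 0, 0],
    [0, 0, 0],
  ],
  dr=[
    [0, 0, 0],
    [0, 0, 0],
    [0, 0, 0],
    [0, 0, 0],
    [0, 0, 0],
    [0, 0, 0],
    [0, 0, 0],
    [0, 0, 0],
  ],
  claw=10,
)

```text
clock: 23.75
tcp_pos: [0.426, 0.2994, 0.0266]
eef_rot: [-0.0, 0.993, 0.118, -0.003]
force: [-0.7, 0.2, 0.2]
opening: 0.276
grasp_force: 19.9
```

Call:
jog_arm(
  offset=[
    [0, 0, 15],
    [0, 0, 25],
    [0, 0, 20],
    [0, 0, 0],
    [41, -6, 0],
    [41, -6, 0],
    [41, -6, 0],
    [41, -5, 0],
  ],
  dr=[
    [0, 0, 0],
    [0, 0, 0],
    [0, 0, 0],
    [0, 0, 0],
    [0, 0, 0],
    [0, 0, 0],
    [0, 0, 0],
    [0, 0, 0],
  ],
)

```text
clock: 24.75
tcp_pos: [0.5907, 0.2757, 0.0858]
eef_rot: [-0.0, 0.993, 0.118, -0.004]
force: [-0.2, 0.2, -0.6]
opening: 0.272
grasp_force: 19.9
```

Call:
jog_arm(
  offset=[
    [41, -5, 0],
    [0, 0, 0],
    [0, 0, 0],
    [0, 0, -20],
    [0, 0, -15],
    [0, 0, 0],
    [0, 0, 0],
  ],
  dr=[
    [0, 0, 0],
    [0, 0, 0],
    [0, 0, 0],
    [0, 0, 0],
    [0, 0, 0],
    [0, 0, 0],
    [0, 0, 0],
  ],
)

```text
clock: 25.62
tcp_pos: [0.631, 0.2715, 0.0515]
eef_rot: [-0.0, 0.993, 0.118, -0.003]
force: [0.8, 0.6, 0.3]
opening: 0.277
grasp_force: 19.9
```

Call:
jog_arm(
  offset=[
    [0, 0, -10],
    [0, 0, -6],
    [0, 0, -3],
    [0, 0, -1],
    [0, 0, 0],
    [0, 0, 0],
  ],
  dr=[
    [0, 0, 0],
    [0, 0, 0],
    [0, 0, 0],
    [0, 0, 0],
    [0, 0, 0],
    [0, 0, 0],
  ],
)

```text
clock: 26.38
tcp_pos: [0.6312, 0.2714, 0.0318]
eef_rot: [-0.001, 0.993, 0.118, -0.003]
force: [0.6, -0.1, -0.5]
opening: 0.277
grasp_force: 19.9
```

Expected seating is at z = 0.0306.

Call:
jog_arm(
  offset=[
    [0, 0, -0.5],
    [0, 0, -0.5],
    [0, 0, -0.4],
    [0, 0, 0],
    [0, 0, 0],
  ],
  dr=[
    [0, 0, 0],
    [0, 0, 0],
    [0, 0, 0],
    [0, 0, 0],
    [0, 0, 0],
  ],
)

```text
clock: 27.0
tcp_pos: [0.6312, 0.2714, 0.0306]
eef_rot: [-0.0, 0.993, 0.118, -0.003]
force: [-0.6, -0.3, 4.5]
opening: 0.281
grasp_force: 19.9
```

Contact. I'll release, rise, move clear and inspect.

Call:
jog_arm(
  offset=[
    [0, 0, 0],
    [0, 0, 0],
    [0, 0, 0],
    [0, 0, 0],
    [0, 0, 30],
    [0, 0, 40],
    [0, 0, 50],
    [0, 0, 50],
  ],
  dr=[
    [0, 0, 0],
    [0, 0, 0],
    [0, 0, 0],
    [0, 0, 0],
    [0, 0, 0],
    [0, 0, 0],
    [0, 0, 0],
    [0, 0, 0],
  ],
  claw=60,
)

```text
clock: 28.0
tcp_pos: [0.6308, 0.2712, 0.2016]
eef_rot: [-0.0, 0.993, 0.118, -0.003]
force: [0.3, 0.1, -0.3]
opening: 0.682
grasp_force: 0.0
```

Call:
jog_arm(
  offset=[
    [-10, 40, 15],
    [-10, 40, 15],
    [-10, 40, 0],
    [-10, 40, 0],
    [-10, 40, 0],
    [0, 0, 0],
    [0, 0, 0],
  ],
  dr=[
    [0, 0, 0],
    [0, 0, 0],
    [0, 0, 0],
    [0, 0, 0],
    [0, 0, 0],
    [0, 0, 0],
    [0, 0, 0],
  ],
)

```text
clock: 28.88
tcp_pos: [0.5814, 0.4703, 0.2299]
eef_rot: [0.0, 0.993, 0.118, -0.003]
force: [0.3, 0.0, 0.7]
opening: 0.681
grasp_force: 0.0
```

Run:
```python
from h import *
cv2.imwrite("pics/s4.png",cv2.resize(camera("side")[:,:,::-1],(800,600),interpolation=cv2.INTER_CUBIC))
im=camera("top");np.save("top1.npy",im)
P=np.array([(233,256),(309,366),(402,249),(480,256)])*.64
mosaic(im,P,"pics/m1.png")
```

```text
(129, 143)
(177, 214)
(237, 139)
(287, 143)
```

View pics/s4.png

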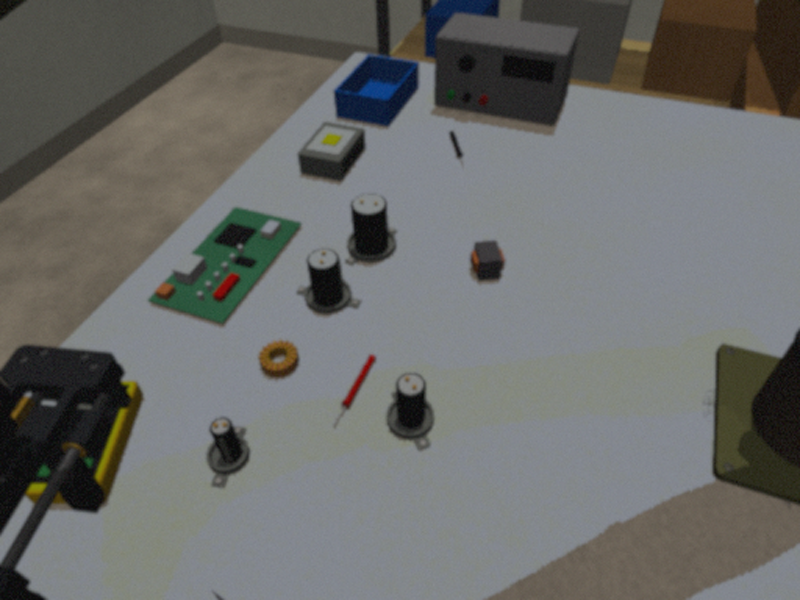

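View pics/m1.png

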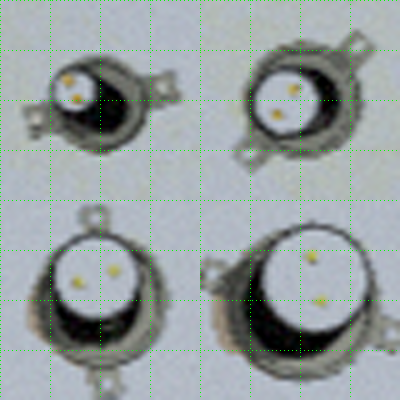

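All four cans stand in their cups in the top view. Their top centres are at local (73,90), (87,102), (96,79) and (115,79). I'll check the centring, and check A for tilt.

Run:
```python
from h import *
O=[(129,143),(177,214),(237,139),(287,143)];L=[(73,90),(87,102),(96,79),(115,79)]
H=np.array([(631.1,271.7),(450.3,149.1),(636.8,-4.2),(621.8,-131.9)])
for o,l,z,h in zip(O,L,[.064,.072,.08,.088],H):
    u,v=np.array(o)+(np.array(l)+.5)/5-.5
    print((px2w("top",u,v,z)*1000-h).round(1))
print("side A top", (px2w("side",221*.64,426*.64,.064)*1000-H[0]).round(1))
i=camera_info("side")
for z in(.004,.064):
    p=i["mtx"]@(i["R"]@np.array([.6311,.2717,z])+i["t"]);print((p[:2]/p[2]/.64).round(1))
```

```text
[-0.9  0.3]
[-1.1  0.1]
[-0.9  1.7]
[-0.1  1.4]
side A top [ 0.  -0.5]
[232.5 453.9]
[220.8 426.4]
```

All four cans are centred within 2 mm, and A is vertical.

```bash
python3 -c "
from cell import *
print(close_job())"
```

```text
the job is handed in; nothing more can be done
None
```

All four cans were set down gently and stand upright in their own holders, within about 2 mm of centre in the last camera check; the transformer and choke were left alone, and the job is handed in at about 29 s (limit 106 s), with no verdict returned.

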